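Lock the painting turntable with its index pin

ROBOT

A 6-joint arm with a two-finger parallel gripper is mounted at the origin on the work surface. World frame = base frame: x ahead of the robot, y to its left, z up, the work surface at z = 0. Lengths are in mm, angles in rad, forces in N, time in s.
With the tool pointing down it reaches from about 275 to 750 mm from the base axis. Payload 10.2 kg.
Tool frame: the origin (TCP) lies on the front face of the gripper's body, between the roots of the fingers; the fingertips stand 73 mm ahead of it and the grasp point (between the pads) lies 54 mm ahead of it; z points along the fingers, y is the line along which they close (so a half turn about z gives the same grasp; the last joint's range is limited). The gripper opens to 85 mm and grips with 20 to 120 N. Pads are 22 mm wide; open, the fingers measure 114 mm over their backs; the gripper's body (76 mm by 85 mm) begins 54 mm behind the grasp point. The pads swing forward as they close: fully open they stand 13 mm farther back than shut.
Start: joints at [1.026, 0.313, 1.498, -0, 1.331, -0.223], TCP at [166.057, 498.053, 303.894] pointing down, gripper open.
Joint ranges: [-2.94, 2.94], [-0.97, 2.17], [0.19, 2.56], [-1.23, 4.37], [0.02, 3.11], [-2.88, 2.88]. Speed limits (rad/s): [2.39, 2.39, 3.01, 3.14, 3.14, 3.14].

INTERFACE

Orientations are given as a unit quaternion [w, x, y, z].
In Python, from rig import * gives the robot as it stands.
- The arm moves only by the tool step_arm, never from a script. Its argument "plan" is a list of rows, each an object with "offset": the shift along the tool's x, y, z in cm, a list of three; "rot": the turn, a rotation vector about the tool's x, y, z in degrees, a list of three; "gripper": the finger opening in cm, from 0 to 8.54. In form: [{"offset": [x, y, z], "rot": [wx, wy, wz], "gripper": gripper}, ...]. A call has 1 to 12 rows; each row is the pose to reach, as a shift and turn from the pose commanded when the call began, along the tool's axes at that moment; what a row does not reach only later rows make up. A row lasts 1/10 s, in which the tool goes at most 50 mm and 8.59 degrees, less where a joint would pass 70% of its speed; a pose out of reach is approached as far as the arm can. A call with a gripper value outside its range is refused whole. The fingers move at their own pace and stop on an object; "squeeze" is the grip in N (left out, the last holds). Time passes only in rows, so rows that repeat a pose let the fingers close. It gives the time, the measured TCP pose, the force, the opening and the grip force at its end, in the units of the state.
- sense(): the state, without advancing time (a new reading comes with each control period).
- capture(name): name is "side" or "top" or "wrist"; returns a dict with "color" (480x640x3 uint8, red, green, blue), "depth" (480x640 float32, mm along the optical axis (not along the pixel's ray), 0 where there is no reading), "vertical_fov" (degrees; the focal length in pixels is half the picture's height over the tangent of half this angle, whatever the lens; pixels are square), "cx", "cy" (the principal point, pixels), "rvec" (rotation vector, rad) and "tvec" (3), from world to camera coordinates, as OpenCV has them; the wrist camera has in their place "mount" (4x4, takes a point from camera to tool coordinates, whose origin is the TCP and whose axes are the flange's). Camera axes: x right, y down, z forward; pixel columns grow to the right and rows downward; lengths in mm; the calibration is good to about 2 mm. A picture is of the moment at which its call begins: read the wrist's pose just before it.
- finish_job(): hands the job in; it is judged then, once.
The state is a dict: "time_s": time; "joints": joint angles; "dq": joint speeds; "tau": joint torques, N m; "eef_pos": TCP position; "ee_rot": TCP orientation; "force": force on the tool from outside, world axes, zero at the start; "wrist_torque": the same for the moment, N m; "grip_width": opening from 0.0 (shut) to 1.0 (fully open); "grip_force": force on a finger pad.
Only numpy, scipy, OpenCV 4.12 (cv2) and the standard library are available. Lean on these libraries where they do the work, as an engineer would, in place of code of your own. Each camera call takes 0.05 s, during which the arm holds its last target. There are 200 camera calls.

TASK

Lock the painting turntable: take the yellow-headed pin from the wooden block, stand it in the hole of the turntable's round disc, and gently turn the disc anticlockwise (seen from above) by its black knob, feeling for the hidden hole underneath, and stop as soon as the pin drops in and catches. Then press the pin gently fully home, so that its head sits on the disc, without forcing it, let go, and leave the blue-headed pin and the other things on the bench where they are.

Things in the scene. Friction and masses are not known exactly. Their poses are not given: they have to be found in the camera images.
- jig: The painting turntable, fixed to the bench: a green round housing 160 mm across and 50 mm high (base flange 172 mm), in which a loose aluminium disc turns. Origin on its vertical axis at bench level, z up. Its own yaw tells nothing of where the hidden hole is.
- axis_top (a point): Point on the turntable's axis, 54 mm above the bench, in the top face of the disc. The disc is 124 mm across and 18 mm thick and turns about this axis with a light drag (about 2 N at the knob). Its end stops lie at least 0.2 rad clockwise of its start and beyond the hidden hole the other way. A bolt head 26 mm across stands 6 mm high at the centre.
- axis_plate (a point): Point on the turntable's axis, 34 mm above the bench: the top of a fixed flat plate, covered by the disc, 2 mm under it. It has one 14 mm hole, 42 mm from the axis, 0.3 to 1.6 rad anticlockwise from above of where the disc's hole starts. 5 mm down a friction-held plug fills it, which yields to a push of 7 to 8 N, slides, and stays where pushed.
- disc_hole (a point): Centre of the hole's mouth in the top face of the aluminium disc, 54 mm above the bench, 42 mm from the turntable's axis. Hole diameter 14 mm, mouth chamfered 2 mm. The axes turn with the disc: x points outward from the turntable's axis through the hole, z up.
- knob_mid (a point): Middle of the upright black round knob on the disc, 18 mm in diameter, from 54 to 98 mm above the bench; this point is 76 mm above the bench, 42 mm from the turntable's axis, opposite the hole. It does not spin on its own; the axes are the disc's.
- lockpin_center (a point): Half-way up the yellow-headed locking pin (70 g or so), where head and shank meet; z points up to the head. Below it the steel shank, 12 mm in diameter, 36 mm long, its tip tapered over the last 3 mm to 7.6 mm; above it the head, 36 mm high. Height above the bench: 42 mm at the start in the block, 70 riding on the plate, 65 dropped into the hidden hole, 54 fully home.
- lockpin_head (a point): Middle of the pin's round yellow head, 22 mm in diameter, 36 mm high; 18 mm above lockpin_center. The place to grip it. A pin riding in the disc's hole drops 5 mm of its own weight when the holes line up, and then stops the disc. More than 60 N between pin and turntable damages it; the caught pin is squeezed between disc and plate, so 20 N of push at the knob is enough for that.
- sparepin_center (a point): Half-way up the blue-headed pin of the same sizes, in the other hole of the wooden block. To be left there.
- block: Wooden block fixed to the bench, 120 x 46 x 42 mm (x, y, z), origin under its centre. Two upright holes lie 35 mm either side of the centre along its x; which pin is in which varies.
- tin_red: Closed paint tin, red lid and sides with a white band, 68 mm across, 78 mm high, origin under its centre. Leave alone.
- tin_purple: The same, purple. Leave alone.
- tin_orange: The same, orange. Leave alone.
- bottle_amber: Amber bottle 60 mm across, 190 mm high, origin under its centre. Leave alone.
- brush_pot: Brass pot 68 mm across, 95 mm high with brushes to about 200 mm, origin under its centre. Leave alone.
- fish_red: Small red fish ornament lying on the bench, about 65 x 25 x 22 mm. Leave alone.
- brush_flat: Paint brush lying on the bench, 170 mm long. Leave alone.

How it is judged (in metres and radians):
On the way, in this order (a step that is already met when the one before it is completed fails the run):
1. the yellow-headed pin stands in the disc's hole, at least 10 mm deep (z of lockpin_center in the frame of jig below 0.08 m and horizontal distance between lockpin_center and disc_hole below 0.003 m).
2. the disc is turned to the hidden hole and the pin is fully home (z of lockpin_center in the frame of jig below 0.057 m and horizontal distance between lockpin_center and disc_hole below 0.003 m and angle between lockpin_center's own z axis and vertical below 0.16 rad), for 0.2 s.
At the end, for the whole second after the job is handed in: The yellow-headed pin is through the disc and the hidden hole, upright (within 0.16 rad, the play of the holes), its head within 3 mm of the disc's top face, its axis within 3 mm of the disc hole's, released and at rest (all of step 2 and linear speed of lockpin below 0.01 m/s); the robot touches nothing.
It fails at once if the pin is pressed on the turntable with more than 60 N (contact force between lockpin and jig above 60 N).
It fails at once if the blue-headed pin is moved more than 15 mm (distance of sparepin_center from where it was at the start of the episode above 0.015 m).
It fails at once if another thing on the bench is moved more than 25 mm (distance of any of tin_red, tin_purple, tin_orange, bottle_amber, brush_pot, fish_red, brush_flat from where it was at the start of the episode above 0.025 m).
It also fails if it takes over 61 s, if anything falls off the work surface, if the arm or the gripper's body presses on something with over 40 N, if the wrist force passes 120 N, or if a joint passes its speed limit or range.

## Working session

There is one attempt and no reset: what is moved stays moved. The work goes in short steps, Python scripts to look and compute and a tool call to move; the robot and the scene stay as the last step left them, time stands still between calls to the robot, and variables do not carry over. Pictures are saved under pics/ and viewed, at most 10 in all, crops included, and the job is handed in when it is done.

Besides the shell and the picture viewer there is one more tool, called after "Emit:" as name([rows], argument=value, ...), one row to a line, values as JSON. step_arm: Moves the arm, as the interface text tells. Its arguments: {"type":"object","properties":{"plan":{"type":"array"},"squeeze":{"type":"number"}},"required":["plan"]}

```bash
mkdir -p pics; ls; cat > h.py <<'E'
from rig import *
import numpy as np, cv2
from scipy.spatial.transform import Rotation as R
def cloud(name):
    s=sense(); c=capture(name); d=c["depth"]; h,w=d.shape
    f=h/2/np.tan(np.radians(c["vertical_fov"])/2)
    v,u=np.mgrid[:h,:w]
    P=np.stack([(u-c["cx"])/f*d,(v-c["cy"])/f*d,d],-1)
    if name=="wrist":
        M=np.array(c["mount"]); q=s["ee_rot"]; r=R.from_quat([q[1],q[2],q[3],q[0]]).as_matrix()
        P=(P@M[:3,:3].T+M[:3,3])@r.T+np.array(s["eef_pos"])
    else:
        r=cv2.Rodrigues(np.array(c["rvec"],float))[0]; P=(P-np.array(c["tvec"]).ravel())@r
    P[d==0]=np.nan
    return c["color"],P
E
python3 - <<'E'
from h import *
print(sense())
for n in("top","side"):
    c,P=cloud(n); cv2.imwrite(f"pics/{n}.png",c[:,:,::-1]); np.savez(f"{n}.npz",c=c,P=P)
    if n=="top":
        for v in range(20,480,60): print([tuple(np.round(P[v,u]).tolist()) for u in range(20,640,150)])
E
```

```text
pics
{'time_s': 0.0, 'joints': array([ 1.02560456e+00,  3.13442651e-01,  1.49842526e+00,  4.31141058e-05,
        1.33100765e+00, -2.23431976e-01]), 'dq': array([-0.00108966,  0.00123372, -0.00110332,  0.00041502,  0.00137014,
       -0.00125015]), 'tau': array([-4.18557511e-04, -4.12266076e+01, -2.59747821e+01, -1.87056344e-04,
        4.12703172e-03,  1.18994086e-05]), 'eef_pos': array([165.95799794, 497.9083939 , 303.34322985]), 'ee_rot': array([-2.59904828e-04,  1.60191835e-01,  9.87085692e-01, -5.86815219e-04]), 'force': array([-0.48558014, -0.4478281 , -0.34837536]), 'wrist_torque': array([-0.03751741, -0.00712582, -0.05368307]), 'grip_force': 0.0, 'grip_width': 0.9987652636844253}
[(1538.0, 1162.0, -745.0), (1544.0, 571.0, -753.0), (1551.0, -25.0, -762.0), (1550.0, -622.0, -754.0), (1545.0, -1211.0, -741.0)]
[(1295.0, 1152.0, -750.0), (1293.0, 560.0, -740.0), (1299.0, -26.0, -749.0), (1304.0, -617.0, -755.0), (1303.0, -1203.0, -746.0)]
[(845.0, 701.0, 1.0), (846.0, 340.0, 2.0), (847.0, -21.0, 4.0), (830.0, -361.0, 70.0), (852.0, -746.0, -3.0)]
[(699.0, 692.0, 4.0), (701.0, 337.0, -1.0), (703.0, -21.0, -3.0), (703.0, -379.0, 1.0), (704.0, -737.0, 2.0)]
[(555.0, 674.0, 24.0), (558.0, 333.0, 1.0), (559.0, -21.0, 3.0), (560.0, -376.0, 1.0), (561.0, -727.0, 7.0)]
[(416.0, 682.0, -3.0), (417.0, 329.0, -0.0), (418.0, -22.0, -1.0), (419.0, -374.0, -2.0), (421.0, -719.0, 10.0)]
[(278.0, 673.0, 1.0), (280.0, 324.0, 4.0), (281.0, -22.0, 1.0), (282.0, -370.0, 1.0), (283.0, -719.0, -0.0)]
[(143.0, 667.0, -1.0), (145.0, 321.0, 4.0), (144.0, -23.0, -2.0), (146.0, -368.0, -2.0), (188.0, -633.0, 138.0)]
```

View pics/top.png

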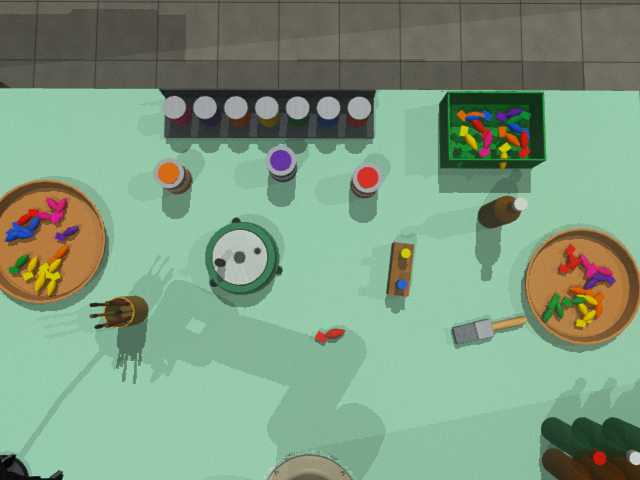

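View pics/side.png

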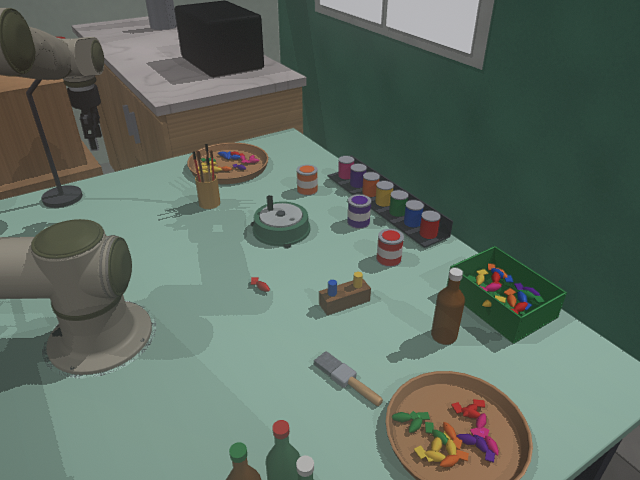

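The top view shows the turntable at (241,258), its knob at (220,262), hole at (257,251) and bolt at (240,258). The yellow pin is at (406,253) and the blue one at (401,285). Now I'll measure these.

```bash
python3 - <<'E'
from h import *
z=np.load("top.npz"); c=z["c"]; P=z["P"]; hsv=cv2.cvtColor(c,cv2.COLOR_RGB2HSV)
def show(n,m):
    Q=P[m]; Q=Q[~np.isnan(Q[:,0])]; print(n,len(Q),np.median(Q,0).round(1),Q.min(0).round(),Q.max(0).round())
v,u=np.mgrid[:480,:640]
box=lambda a,b,r:(abs(u-a)<r)&(abs(v-b)<r)
H,S,V=[hsv[...,i].astype(int) for i in range(3)]
show("yellow",box(406,253,9)&(H>22)&(H<35)&(S>150)&(V>120))
show("blue",box(401,285,9)&(H>100)&(H<130)&(S>150))
show("block",box(400,270,32)&(P[...,2]>30)&(P[...,2]<50)&(H<25))
# jig: housing rim / disc
m=box(241,258,45)&(P[...,2]>40)&(P[...,2]<60); show("jigtop",m)
Q=P[m][:,:2].astype(np.float32); print("mincircle",cv2.minEnclosingCircle(Q))
show("knob",box(221,262,12)&(V<70)&(P[...,2]>75))
show("hole",box(257,251,6)&(V<90))
show("bolt",box(240,258,8)&(V<100))
E
```

```text
yellow 82 [ 571.7 -210.9   77.4] [ 563. -222.   41.] [ 585. -200.   82.]
blue 76 [ 503.  -200.4   77.3] [ 494. -212.   67.] [ 512. -191.   82.]
block 872 [ 537.1 -203.3   41.9] [ 476. -234.   30.] [ 599. -177.   49.]
jigtop 3663 [563.  159.8  52.5] [484.  81.  40.] [643. 240.  60.]
mincircle ((563.4178466796875, 161.30276489257812), 80.16167449951172)
knob 58 [549.4 198.6  96.4] [541. 192.  76.] [557. 208. 103.]
hole 25 [577.6 123.5  36.2] [573. 119.  31.] [584. 128.  48.]
bolt 93 [562.3 160.9  60.1] [551. 149.  52.] [574. 173.  65.]
```

Emit:
step_arm([
  {"offset":[-60.9,-54.4,0],"rot":[0,0,-9.4],"gripper":5.0},
  {"offset":[-60.9,-54.4,0],"rot":[0,0,-9.4],"gripper":5.0},
  {"offset":[-60.9,-54.4,0],"rot":[0,0,-9.4],"gripper":5.0},
  {"offset":[-60.9,-54.4,0],"rot":[0,0,-9.4],"gripper":5.0},
  {"offset":[-60.9,-54.4,0],"rot":[0,0,-9.4],"gripper":5.0},
  {"offset":[-60.9,-54.4,0],"rot":[0,0,-9.4],"gripper":5.0},
  {"offset":[-60.9,-54.4,0],"rot":[0,0,-9.4],"gripper":5.0},
  {"offset":[-60.9,-54.4,0],"rot":[0,0,-9.4],"gripper":5.0},
  {"offset":[-60.9,-54.4,0],"rot":[0,0,-9.4],"gripper":5.0},
  {"offset":[-60.9,-54.4,0],"rot":[0,0,-9.4],"gripper":5.0},
  {"offset":[-60.9,-54.4,0],"rot":[0,0,-9.4],"gripper":5.0},
  {"offset":[-60.9,-54.4,0],"rot":[0,0,-9.4],"gripper":5.0},
])

```text
time_s: 1.3
eef_pos: [462.7, -21.1, 303.8]
ee_rot: [-0.0, 0.079, 0.997, 0.0]
force: [0.0, 1.9, -0.1]
grip_width: 0.588
grip_force: 0.0
```

Emit:
step_arm([
  {"offset":[-13.6,-16.9,4],"rot":[0,0,0],"gripper":5.0},
  {"offset":[-13.6,-16.9,4],"rot":[0,0,0],"gripper":5.0},
  {"offset":[-13.6,-16.9,4],"rot":[0,0,0],"gripper":5.0},
  {"offset":[-13.6,-16.9,4],"rot":[0,0,0],"gripper":5.0},
  {"offset":[-13.6,-16.9,4],"rot":[0,0,0],"gripper":5.0},
  {"offset":[-13.6,-16.9,4],"rot":[0,0,0],"gripper":5.0},
  {"offset":[-13.6,-16.9,4],"rot":[0,0,0],"gripper":5.0},
])

```text
time_s: 2.0
eef_pos: [569.6, -206.9, 263.5]
ee_rot: [-0.001, 0.079, 0.997, 0.0]
force: [-0.5, 0.9, 0.9]
grip_width: 0.588
grip_force: 0.0
```

```bash
python3 - <<'E'
from h import *
s=sense();print(s["eef_pos"],s["ee_rot"],s["force"])
c,P=cloud("wrist"); cv2.imwrite("pics/w1.png",c[:,:,::-1])
hsv=cv2.cvtColor(c,cv2.COLOR_RGB2HSV);H,S,V=[hsv[...,i].astype(int) for i in range(3)]
for n,m in(("y",(H>22)&(H<35)&(S>150)&(V>100)),("b",(H>105)&(H<125)&(S>150))):
    k,l,st,ce=cv2.connectedComponentsWithStats((m&(abs(P[...,2]-78)<5)).astype(np.uint8))
    for i in range(1,k):
        if st[i,4]>150:
            Q=P[l==i]; print(n,st[i],ce[i],np.median(Q,0).round(1),(Q.min(0)+Q.max(0))/2, cv2.minEnclosingCircle(Q[:,:2].astype(np.float32)))
E
```

```text
[ 569.63748629 -206.93288955  263.48272975] [-5.18401622e-04  7.88877138e-02  9.96883311e-01  3.52724010e-04] [-0.54089459  0.90981173  0.89852486]
b [ 289  100   36   37 1013] [306.1846002  118.12339585] [ 502.3 -203.    78.2] [ 502.29947238 -202.88535932   78.42281473] ((502.3687744140625, -203.0757293701172), 10.419787406921387)
```

View pics/w1.png

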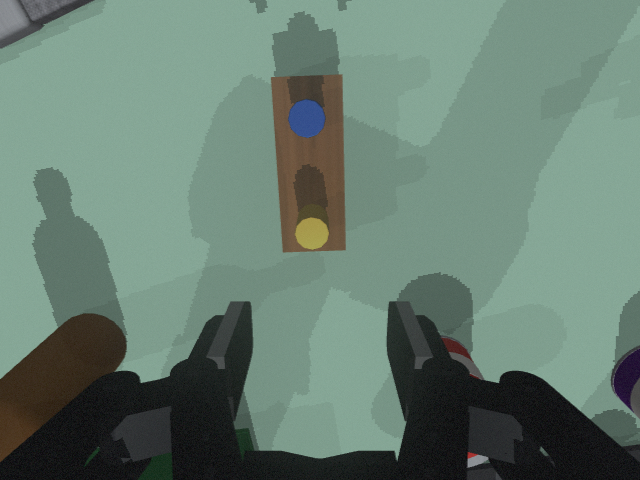

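The wrist view shows the yellow head at (312,233) and the blue one at (307,118). The yellow's colour threshold was too strict.

```bash
python3 - <<'E'
from h import *
s=sense();print(s["eef_pos"],s["dq"].round(4))
c,P=cloud("wrist")
v,u=np.mgrid[:480,:640]
for n,a,b in(("y",312,233),("b",307,118)):
    m=(np.hypot(u-a,v-b)<26)&(abs(P[...,2]-78)<5);Q=P[m]
    print(n,len(Q),np.median(Q,0).round(1),cv2.minEnclosingCircle(Q[:,:2].astype(np.float32)))
E
```

```text
[ 569.62735023 -206.42356855  263.97964475] [ 0.0103 -0.0175  0.0018  0.0003 -0.0034 -0.0012]
y 917 [ 570.9 -211.    78.1] ((571.5900268554688, -211.3262939453125), 10.969730377197266)
b 1104 [ 502.2 -202.7   78.2] ((502.36102294921875, -202.73159790039062), 10.818421363830566)
```

Emit:
step_arm([
  {"offset":[-0.23,-0.45,3],"rot":[0,0,0],"gripper":5.0},
  {"offset":[-0.23,-0.45,6.5],"rot":[0,0,0],"gripper":5.0},
  {"offset":[-0.23,-0.45,9],"rot":[0,0,0],"gripper":5.0},
  {"offset":[-0.23,-0.45,9],"rot":[0,0,0],"gripper":5.0},
  {"offset":[-0.23,-0.45,9],"rot":[0,0,0],"gripper":5.0},
])

```text
time_s: 2.6
eef_pos: [571.7, -211.6, 175.3]
ee_rot: [0.001, 0.078, 0.997, -0.0]
force: [0.2, 1.1, 0.7]
grip_width: 0.586
grip_force: 0.0
```

Emit:
step_arm([
  {"offset":[0,0,3],"rot":[0,0,0],"gripper":5.0},
  {"offset":[0,0,5.4],"rot":[0,0,0],"gripper":5.0},
  {"offset":[0,0,5.4],"rot":[0,0,0],"gripper":5.0},
  {"offset":[0,0,5.4],"rot":[0,0,0],"gripper":1.5},
  {"offset":[0,0,5.4],"rot":[0,0,0],"gripper":1.5},
  {"offset":[0,0,5.4],"rot":[0,0,0],"gripper":1.5},
  {"offset":[0,0,5.4],"rot":[0,0,0],"gripper":1.5},
  {"offset":[0,0,5.4],"rot":[0,0,0],"gripper":1.5},
  {"offset":[0,0,5.4],"rot":[0,0,0],"gripper":1.5},
], squeeze=30)

```text
time_s: 3.5
eef_pos: [572.3, -212.5, 122.4]
ee_rot: [0.002, 0.079, 0.997, -0.001]
force: [-2.1, 0.6, 8.0]
grip_width: 0.235
grip_force: 29.3
```

Emit:
step_arm([
  {"offset":[0,0,-2],"rot":[0,0,0],"gripper":1.5},
  {"offset":[0,0,-5],"rot":[0,0,0],"gripper":1.5},
  {"offset":[0,0,-9],"rot":[0,0,0],"gripper":1.5},
  {"offset":[0,0,-13],"rot":[0,0,0],"gripper":1.5},
  {"offset":[0.3,5,-15],"rot":[0,0,0],"gripper":1.5},
  {"offset":[1,10,-15],"rot":[0,0,0],"gripper":1.5},
  {"offset":[2,15,-15],"rot":[0,0,0],"gripper":1.5},
  {"offset":[3,20,-15],"rot":[0,0,0],"gripper":1.5},
  {"offset":[4,25,-15],"rot":[0,0,0],"gripper":1.5},
  {"offset":[4.7,29,-15],"rot":[0,0,0],"gripper":1.5},
  {"offset":[4.7,32.5,-15],"rot":[0,0,0],"gripper":1.5},
  {"offset":[4.7,32.5,-15],"rot":[0,0,0],"gripper":1.5},
])

```text
time_s: 4.7
eef_pos: [575.8, 120.2, 271.0]
ee_rot: [0.001, 0.076, 0.997, 0.0]
force: [0.5, -0.5, -0.7]
grip_width: 0.235
grip_force: 29.9
```

```bash
python3 - <<'E'
from h import *
s=sense();print(s["eef_pos"],s["ee_rot"],s["force"],s["grip_force"])
c,P=cloud("wrist"); s=sense();print(s["eef_pos"]);cv2.imwrite("pics/w2.png",c[:,:,::-1]);np.savez("w2.npz",c=c,P=P)
E
```

```text
[575.84838343 120.23016817 270.98369487] [8.39495099e-04 7.63834685e-02 9.97078039e-01 4.95119768e-04] [ 0.5319287  -0.46219703 -0.71417955] 29.947536885738373
[575.93195738 118.0825994  270.78786899]
```

View pics/w2.png

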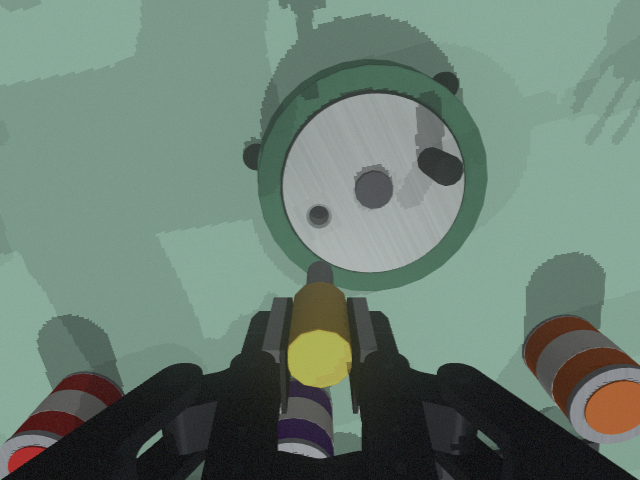

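Clear view: hole at (318,215), bolt at (374,189), knob at (440,167), and the held pin with its head top at (319,358) and tip at about (319,268). I'll take a settled measurement.

```bash
cat >> h.py <<'E'
def jig(verbose=1):
    c,P=cloud("wrist"); s=sense()
    g=c.astype(int); sat=g.max(-1)-g.min(-1); Z=P[...,2]
    k=(abs(Z-54)<5)&(g.max(-1)>90)&(sat<25)
    n,l,st,ce=cv2.connectedComponentsWithStats(k.astype(np.uint8))
    i=1+np.argmax(st[1:,4]); m=(l==i).astype(np.uint8)
    return c,P,s,m
def toplane(P,uv,z):
    # camera centre from two depth pts is awkward; fit homography pixel->plane using disc points near z=54
    pass
E
python3 - <<'E'
from h import *
c,P,s,m=jig(); np.savez("w3.npz",c=c,P=P)
print(s["eef_pos"],s["ee_rot"])
Q=P[m>0]; print("disc n",len(Q),np.median(Q,0), Q.min(0),Q.max(0), cv2.minEnclosingCircle(Q[:,:2].astype(np.float32)))
# homography px->xy on disc plane
vu=np.argwhere(m>0)[:, ::-1].astype(np.float32); Hm,_=cv2.findHomography(vu[::7],Q[::7,:2].astype(np.float32),cv2.RANSAC,1.5)
g=c.max(-1)
def tr(p): return cv2.perspectiveTransform(np.float32([[p]]),Hm)[0,0]
cs,_=cv2.findContours(m,cv2.RETR_CCOMP,cv2.CHAIN_APPROX_NONE)
for k in cs:
    if len(k)>25:
        e=cv2.fitEllipse(k); print("contour",len(k),np.round(e[0],1),np.round(e[1],1),"->",tr(e[0]))
Hs=cv2.cvtColor(c,cv2.COLOR_RGB2HSV); y=(Hs[...,0]>20)&(Hs[...,0]<38)&(Hs[...,1]>100)
v,u=np.mgrid[:480,:640]; y&=(abs(u-319)<45)&(v>260)
Q=P[y]; Q=Q[~np.isnan(Q[:,0])]; print("pin z",Q[:,2].min(),Q[:,2].max())
T=Q[Q[:,2]>np.percentile(Q[:,2],97)-5]; print("top",np.median(T,0),cv2.minEnclosingCircle(T[:,:2].astype(np.float32)))
k=(abs(u-319)<16)&(v>255)&(v<285)&(P[...,2]>100); Q=P[k]; print("shank",len(Q),np.median(Q,0),Q.min(0),Q.max(0))
E
```

```text
[576.03724408 116.65807003 270.64439672] [ 5.46359126e-04  7.81178174e-02  9.96943978e-01 -1.16710466e-04]
disc n 22828 [558.40608994 158.82088234  54.17480437] [501.15276943  98.55796386  49.00971851] [627.52186236 223.75628657  58.67909351] ((564.49267578125, 161.08546447753906), 63.516876220703125)
contour 613 [373.8 183. ] [174.8 180.1] -> [559.5345  159.02882]
contour 56 [322.  214.2] [19.8 20.4] -> [575.7924  120.83064]
contour 112 [377.3 188.5] [39.2 39.4] -> [563.6835  160.98291]
pin z 0.9150513062202776 235.21463457965595
top [573.71923309 119.16768029 226.40508647] ((576.1954345703125, 119.4122543334961), 12.439409255981445)
shank 559 [569.9612267  120.17480136 170.55094018] [563.97721307 113.20070451 156.89900355] [575.78839722 125.59677707 194.77104699]
```

```bash
python3 - <<'E'
from h import *
from scipy.optimize import least_squares
for i in range(4):
    a=sense()["eef_pos"].copy(); c,P=cloud("wrist"); b=sense()["eef_pos"]
print(a,b)
m=None
v,u=np.mgrid[:480,:640]
def cyl(k,r,n):
    Q=P[k]; Q=Q[~np.isnan(Q[:,0])]; 
    f=lambda p:np.hypot(Q[:,0]-p[0]-p[2]*(Q[:,2]-200),Q[:,1]-p[1]-p[3]*(Q[:,2]-200))-r
    o=least_squares(f,[576,119,0,0],loss="soft_l1",f_scale=.7); print(n,len(Q),o.x,"rms",np.sqrt(np.mean(o.fun**2)), Q[:,2].min(),Q[:,2].max())
    if r==6: 
        f2=lambda p:f([p[0],p[1],0,0]); o=least_squares(f2,[576,119],loss="soft_l1",f_scale=.7); print(" vertical",o.x)
Hs=cv2.cvtColor(c,cv2.COLOR_RGB2HSV); y=(Hs[...,0]>20)&(Hs[...,0]<38)&(Hs[...,1]>100)&(abs(u-319)<35)&(v>270)&(v<390)
Z=P[...,2]
zt=np.nanpercentile(Z[y],95); print("ztop",zt)
cyl(y&(Z<zt-4)&(Z>zt-34),11,"head")
cyl((abs(u-319)<10)&(v>262)&(v<284)&(Z>140)&(Z<zt-38),6,"shank")
g=c.max(-1); q=(np.hypot(u-320,v-215)<14)
print(g[200:230:2,305:340:2])
import sys
np.savez("w4.npz",c=c,P=P)
E
```

```text
[576.18119865 115.13331376 270.28548116] [576.18513939 115.1294495  270.2131031 ]
ztop 226.71519142370133
head 2087 [ 5.75818437e+02  1.16016263e+02  2.97110094e-03 -3.03757027e-03] rms 0.3108054630497389 192.72018146979343 222.70344116621717
shank 361 [ 5.75489062e+02  1.16031554e+02 -3.37229920e-03 -3.17566578e-03] rms 0.23377870507353016 155.95183370709736 180.53936465471548
 vertical [575.59278408 116.1336926 ]
[[168 168 168 165 167 162 166 164 167 166 166 167 166 166 163 162 168 169]
 [167 171 168 167 164 167 165 163 163 168 159 162 171 166 165 164 165 168]
 [166 166 169 166 167 165 163 165 137 143 133 126 145 140 154 168 162 169]
 [164 167 168 170 165 166 148 138  95  70  68  65  67  74 137 140 166 164]
 [162 168 170 171 170 156 137  77  68  66  67  65  68  66  74 131 154 162]
 [161 164 167 169 169 136 110  67  67  66  70  66  66  68  66  86 138 163]
 [163 162 168 171 164 133  85  68  68  68  66  68  64  70  66  82 134 151]
 [165 163 163 170 163 127  82  71  67  68  70  65  68  67  74  86 129 144]
 [164 165 162 167 164 129  79  85  69  71  69  66  68  76  78  88 131 144]
 [170 165 164 164 164 128 110  84  87  88  88  86  81  79  80  98 130 160]
 [171 167 165 163 167 134 122  87  86  87  90  88  84  82  84 112 133 172]
 [171 173 164 164 164 166 125 121  91  86  86  88  87  87 120 123 157 171]
 [170 171 168 165 164 166 168 121 117 120 116 119 118 120 118 149 166 168]
 [172 170 172 164 170 165 168 170 145 123 118 118 117 144 167 171 168 167]
 [176 172 171 168 166 164 166 171 173 171 171 171 169 170 170 167 169 164]]
```

```bash
cat >> h.py <<'E'
def holes(c,P,zd=54,p0=None):
    g=c.astype(int); Z=P[...,2]; v,u=np.mgrid[:480,:640]
    m=(abs(Z-zd)<5)&(g.max(-1)>90)&(g.max(-1)-g.min(-1)<25)
    Hm,_=cv2.findHomography(np.stack([u[m],v[m]],-1).astype(np.float32)[::7],P[m][::7,:2].astype(np.float32),cv2.RANSAC,1.5)
    d=(g.max(-1)<152).astype(np.uint8); n,l,st,ce=cv2.connectedComponentsWithStats(d)
    for i in range(1,n):
        if 200<st[i,4]<3000:
            k=cv2.findContours((l==i).astype(np.uint8),cv2.RETR_EXTERNAL,cv2.CHAIN_APPROX_NONE)[0][0]
            w=cv2.perspectiveTransform(k.astype(np.float32),Hm)
            if len(k)>8:
                e=cv2.fitEllipse(w); print(np.round(ce[i]),"xy",np.round(e[0],1),"dia",np.round(e[1],1))
E
python3 - <<'E'
from h import *
z=np.load("w4.npz"); holes(z["c"],z["P"])
E
```

```text
[615.  72.] xy [519.1 312.3] dia [27.3 51. ]
[  7. 133.] xy [488.1 -77.6] dia [11.3 21. ]
[381. 185.] xy [562.3 160.6] dia [27.4 30.6]
[419. 189.] xy [568.7 185.8] dia [ 8.6 19.2]
[  6. 231.] xy [ 556.4 -105.3] dia [10.9 61.2]
[326. 215.] xy [576.7 120.7] dia [17.3 17.5]
```

Emit:
step_arm([
  {"offset":[-0.03,0.48,2],"rot":[0,0,0],"gripper":1.5},
  {"offset":[-0.03,0.48,5],"rot":[0,0,0],"gripper":1.5},
  {"offset":[-0.03,0.48,7.5],"rot":[0,0,0],"gripper":1.5},
  {"offset":[-0.03,0.48,9.0],"rot":[0,0,0],"gripper":1.5},
  {"offset":[-0.03,0.48,9.2],"rot":[0,0,0],"gripper":1.5},
  {"offset":[-0.03,0.48,9.2],"rot":[0,0,0],"gripper":1.5},
  {"offset":[-0.03,0.48,9.2],"rot":[0,0,0],"gripper":1.5},
  {"offset":[-0.03,0.48,9.2],"rot":[0,0,0],"gripper":1.5},
])

```text
time_s: 5.8
eef_pos: [577.5, 120.8, 179.0]
ee_rot: [0.001, 0.079, 0.997, 0.0]
force: [0.0, 1.7, 0.2]
grip_width: 0.234
grip_force: 29.9
```

```bash
python3 - <<'E'
from h import *
c,P=cloud("wrist"); s=sense(); print(s["eef_pos"],s["dq"].round(3),s["force"])
c,P=cloud("wrist"); cv2.imwrite("pics/w5.png",c[150:450,150:550,::-1].repeat(2,0).repeat(2,1)); 
E
```

```text
[577.42471796 120.87553388 178.81167484] [ 0.002  0.006  0.006 -0.002 -0.001  0.002] [-0.60558441 -0.44296281 -0.44204368]
```

View pics/w5.png

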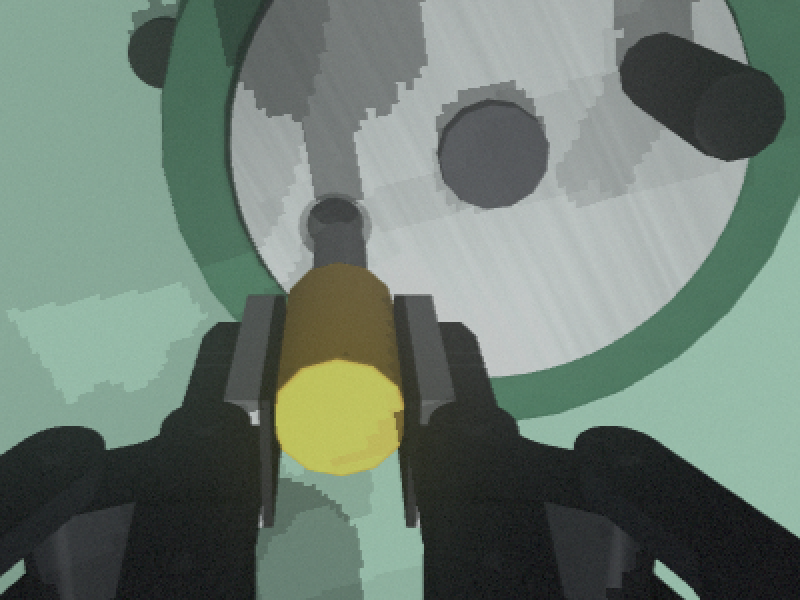

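The shank (x≈340) sits about 1 mm right of the hole centre (x≈336), so I'll correct by 1 mm and insert.

Emit:
step_arm([
  {"offset":[0,-0.1,0.3],"rot":[0,0,0],"gripper":1.5},
  {"offset":[0,-0.1,0.6],"rot":[0,0,0],"gripper":1.5},
  {"offset":[0,-0.1,0.9],"rot":[0,0,0],"gripper":1.5},
  {"offset":[0,-0.1,1.2],"rot":[0,0,0],"gripper":1.5},
  {"offset":[0,-0.1,1.5],"rot":[0,0,0],"gripper":1.5},
  {"offset":[0,-0.1,1.8],"rot":[0,0,0],"gripper":1.5},
  {"offset":[0,-0.1,1.8],"rot":[0,0,0],"gripper":1.5},
])

```text
time_s: 6.6
eef_pos: [576.8, 120.0, 159.4]
ee_rot: [-0.0, 0.079, 0.997, -0.0]
force: [0.7, 1.1, -0.3]
grip_width: 0.237
grip_force: 29.9
```

Emit:
step_arm([
  {"offset":[0,0,0.3],"rot":[0,0,0],"gripper":1.5},
  {"offset":[0,0,0.6],"rot":[0,0,0],"gripper":1.5},
  {"offset":[0,0,0.85],"rot":[0,0,0],"gripper":1.5},
  {"offset":[0,0,0.85],"rot":[0,0,0],"gripper":1.5},
  {"offset":[0,0,0.85],"rot":[0,0,0],"gripper":4.5},
  {"offset":[0,0,0.85],"rot":[0,0,0],"gripper":4.5},
  {"offset":[0,0,0.85],"rot":[0,0,0],"gripper":4.5},
  {"offset":[0,0,-1.5],"rot":[0,0,0],"gripper":4.5},
  {"offset":[0,0,-5],"rot":[0,0,0],"gripper":4.5},
  {"offset":[0,0,-9],"rot":[0,0,0],"gripper":4.5},
  {"offset":[0,0,-11],"rot":[0,0,0],"gripper":4.5},
  {"offset":[0,0,-11],"rot":[0,0,0],"gripper":4.5},
])

```text
time_s: 7.8
eef_pos: [577.8, 120.0, 273.3]
ee_rot: [0.003, 0.079, 0.997, 0.0]
force: [-0.0, 0.4, 0.0]
grip_width: 0.529
grip_force: 0.0
```

```bash
cat >> h.py <<'E'
def pin(n="top"):
    c,P=cloud(n); Z=P[...,2]; Hs=cv2.cvtColor(c,cv2.COLOR_RGB2HSV)
    m=(Hs[...,0]>20)&(Hs[...,0]<38)&(Hs[...,1]>100)&(abs(P[...,0]-564)<60)&(abs(P[...,1]-161)<60)&(Z>60)
    Q=P[m]; t=np.percentile(Q[:,2],80); T=Q[Q[:,2]>t-4]
    k=(c.max(-1)<80)&(abs(Z-98)<6)&(np.hypot(P[...,0]-564,P[...,1]-161)<60)
    K=P[k]
    print(n,"pin top z",np.round(np.median(T[:,2]),1),"xy",np.round(np.median(T[:,:2],0),1),len(T),"knob",len(K),(np.round(cv2.minEnclosingCircle(K[:,:2].astype(np.float32))[0],1) if len(K) else None), np.round(np.median(K,0),1) if len(K) else "")
E
python3 - <<'E'
from h import *
for i in range(2):pin("wrist")
pin("top"); print(sense()["eef_pos"],sense()["ee_rot"])
E
```

```text
wrist pin top z 106.1 xy [575.5 121. ] 989 knob 767 [549.3 199.9] [548.8 199.1  98. ]
wrist pin top z 106.2 xy [575.4 121.2] 999 knob 779 [549.4 199.7] [548.7 199.2  98. ]Traceback (most recent call last):
  File "<stdin>", line 3, in <module>
  File "h.py", line 40, in pin
    Q=P[m]; t=np.percentile(Q[:,2],80); T=Q[Q[:,2]>t-4]
              ~~~~~~~~~~~~~^^^^^^^^^^^
    return _quantile_unchecked(
        a, q, axis, out, overwrite_input, method, keepdims, weights)
    return _ureduce(a,
                    func=_quantile_ureduce_func,
    ...<5 lines>...
                    overwrite_input=overwrite_input,
                    method=method)
    r = func(a, **kwargs)
    result = _quantile(arr,
                       quantiles=q,
    ...<2 lines>...
                       out=out,
                       weights=wgt)
    slices_having_nans = np.isnan(arr[-1, ...])
                                  ~~~^^^^^^^^^
IndexError: index -1 is out of bounds for axis 0 with size 0
```

Pin is riding in the disc hole: its top is at 106 mm, as expected. The knob is at (549.2,199.6). Next I'll cage the knob with the fingers closing along its tangent.

Emit:
step_arm([
  {"offset":[1,2,0],"rot":[0,0,8.5],"gripper":4.2},
  {"offset":[2,4,0],"rot":[0,0,17],"gripper":4.2},
  {"offset":[3,6,0],"rot":[0,0,25.5],"gripper":4.2},
  {"offset":[4.05,7.42,0],"rot":[0,0,34],"gripper":4.2},
  {"offset":[4.05,7.42,0],"rot":[0,0,42.5],"gripper":4.2},
  {"offset":[4.05,7.42,0],"rot":[0,0,51],"gripper":4.2},
  {"offset":[4.05,7.42,0],"rot":[0,0,59.5],"gripper":4.2},
  {"offset":[4.05,7.42,0],"rot":[0,0,60.6],"gripper":4.2},
  {"offset":[4.05,7.42,3],"rot":[0,0,60.6],"gripper":4.2},
  {"offset":[4.05,7.42,5.5],"rot":[0,0,60.6],"gripper":4.2},
  {"offset":[4.05,7.42,5.5],"rot":[0,0,60.6],"gripper":4.2},
  {"offset":[4.05,7.42,5.5],"rot":[0,0,60.6],"gripper":4.2},
])

```text
time_s: 9.15
eef_pos: [548.7, 199.6, 215.0]
ee_rot: [-0.0, 0.57, 0.821, -0.0]
force: [-0.9, -0.0, 0.7]
grip_width: 0.494
grip_force: 0.0
```

Emit:
step_arm([
  {"offset":[0,0,3],"rot":[0,0,0],"gripper":4.2},
  {"offset":[0,0,5.5],"rot":[0,0,0],"gripper":4.2},
  {"offset":[0,0,7.5],"rot":[0,0,0],"gripper":4.2},
  {"offset":[0,0,7.7],"rot":[0,0,0],"gripper":4.2},
  {"offset":[0,0,7.7],"rot":[0,0,0],"gripper":2.4},
  {"offset":[0,0,7.7],"rot":[0,0,0],"gripper":2.4},
  {"offset":[0,0,7.7],"rot":[0,0,0],"gripper":2.4},
  {"offset":[0,0,7.7],"rot":[0,0,0],"gripper":2.4},
], squeeze=20)

```text
time_s: 9.95
eef_pos: [548.9, 199.7, 138.8]
ee_rot: [0.001, 0.571, 0.821, 0.0]
force: [1.1, 0.7, 0.4]
grip_width: 0.285
grip_force: 0.0
```

```bash
python3 - <<'E'
from h import *
s=sense();print(s["eef_pos"],s["ee_rot"],s["force"],s["wrist_torque"],s["grip_width"],s["joints"])
c,P=cloud("wrist"); cv2.imwrite("pics/w6.png",c[:,:,::-1])
c,P=cloud("top"); cv2.imwrite("pics/t6.png",c[180:330,160:360,::-1].repeat(3,0).repeat(3,1))
E
```

```text
[548.93796226 199.67134679 138.80849898] [5.35163731e-04 5.70894328e-01 8.21023223e-01 4.96790210e-04] [1.09200044 0.67226376 0.37287246] [0.04491267 0.02442903 0.022468  ] 0.28451162736707825 [ 1.48426378e-01  6.12048817e-01  1.50249116e+00 -1.33077356e-05
  1.02559231e+00 -2.07173229e-01]
```

View pics/w6.png

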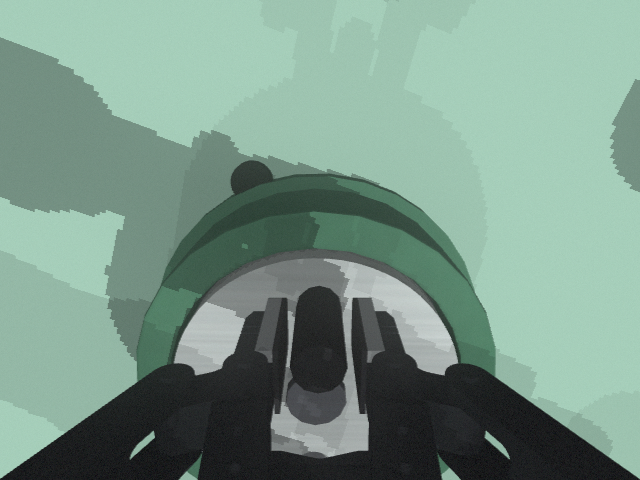

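Knob is centred between the fingers at about (319,340), with the gripper aligned to it radially. Now I'll turn in small arcs.

Emit:
step_arm([
  {"offset":[-0.003,-0.147,0],"rot":[0,0,-2],"gripper":2.4},
  {"offset":[-0.01,-0.293,0],"rot":[0,0,-4],"gripper":2.4},
  {"offset":[-0.023,-0.439,0],"rot":[0,0,-6],"gripper":2.4},
  {"offset":[-0.041,-0.585,0],"rot":[0,0,-8],"gripper":2.4},
  {"offset":[-0.064,-0.729,0],"rot":[0,0,-10],"gripper":2.4},
  {"offset":[-0.092,-0.873,0],"rot":[0,0,-12],"gripper":2.4},
  {"offset":[-0.092,-0.873,0],"rot":[0,0,-12],"gripper":2.4},
])

```text
time_s: 10.75
eef_pos: [540.9, 195.9, 138.1]
ee_rot: [0.0, 0.482, 0.876, 0.0]
force: [1.8, 1.6, -1.3]
grip_width: 0.278
grip_force: 1.0
```

```bash
cat >> h.py <<'E'
def rep():
    for i in range(2):
        s=sense(); p=s["eef_pos"]-np.array([563.6,161,0]); q=s["ee_rot"]
        if i==0: capture("top")
    print("t",s["time_s"],"tcp ang",np.degrees(np.arctan2(p[1],p[0])).round(2),"r",np.hypot(p[0],p[1]).round(2),"z",p[2].round(1),"yaw_x",np.degrees(2*np.arctan2(q[2],q[1])).round(2),"F",s["force"].round(1),"tq",s["wrist_torque"].round(2),s["grip_width"].round(3),s["grip_force"])
E
python3 - <<'E'
from h import *
rep()
E
```

```text
Traceback (most recent call last):
  File "h.py", line 48, in rep
    print("t",s["time_s"],"tcp ang",np.degrees(np.arctan2(p[1],p[0])).round(2),"r",np.hypot(p[0],p[1]).round(2),"z",p[2].round(1),"yaw_x",np.degrees(2*np.arctan2(q[2],q[1])).round(2),"F",s["force"].round(1),"tq",s["wrist_torque"].round(2),s["grip_width"].round(3),s["grip_force"])
                                                                                                                                                                                                                                               ^^^^^^^^^^^^^^^^^^^^^
AttributeError: 'float' object has no attribute 'round'
```

Emit:
step_arm([
  {"offset":[0,-0.073,0],"rot":[0,0,-1],"gripper":2.4},
  {"offset":[-0.003,-0.147,0],"rot":[0,0,-2],"gripper":2.4},
  {"offset":[-0.006,-0.22,0],"rot":[0,0,-3],"gripper":2.4},
  {"offset":[-0.01,-0.293,0],"rot":[0,0,-4],"gripper":2.4},
  {"offset":[-0.01,-0.293,0],"rot":[0,0,-4],"gripper":2.4},
])

```text
time_s: 11.3
eef_pos: [538.3, 194.1, 138.0]
ee_rot: [-0.0, 0.451, 0.893, 0.0]
force: [1.7, 3.3, 0.7]
grip_width: 0.28
grip_force: 1.4
```

```bash
sed -i 's/s\["grip_width"\].round(3)/round(s["grip_width"],3)/' h.py; python3 - <<'E'
from h import *
rep()
try: pin("side")
except Exception as e: print(e)
E
```

```text
t 11.35 tcp ang 127.33 r 41.67 z 138.0 yaw_x 126.37 F [1.2 3.  0.4] tq [ 0.5  -0.17  0.02] 0.28 1.3646918535232544
side pin top z 107.0 xy [581.4 122.2] 27 knob 35 [536.2 188.8] [542.1 190.1  97.9]
```

Emit:
step_arm([
  {"offset":[0,-0.073,0],"rot":[0,0,-1],"gripper":2.4},
  {"offset":[-0.003,-0.147,0],"rot":[0,0,-2],"gripper":2.4},
  {"offset":[-0.006,-0.22,0],"rot":[0,0,-3],"gripper":2.4},
  {"offset":[-0.01,-0.293,0],"rot":[0,0,-4],"gripper":2.4},
  {"offset":[-0.01,-0.293,0],"rot":[0,0,-4],"gripper":2.4},
])

```text
time_s: 11.9
eef_pos: [536.0, 192.1, 137.9]
ee_rot: [-0.0, 0.419, 0.908, -0.0]
force: [1.3, 2.3, 1.0]
grip_width: 0.28
grip_force: 1.3
```

```bash
python3 - <<'E'
from h import *
pin("side")
E
```

```text
side pin top z 106.2 xy [585.2 123.2] 32 knob 30 [532.4 190.9] [535.4 184.5  98.8]
```

Emit:
step_arm([
  {"offset":[0,-0.073,0],"rot":[0,0,-1],"gripper":2.4},
  {"offset":[-0.003,-0.147,0],"rot":[0,0,-2],"gripper":2.4},
  {"offset":[-0.006,-0.22,0],"rot":[0,0,-3],"gripper":2.4},
  {"offset":[-0.01,-0.293,0],"rot":[0,0,-4],"gripper":2.4},
  {"offset":[-0.01,-0.293,0],"rot":[0,0,-4],"gripper":2.4},
])

```text
time_s: 12.45
eef_pos: [533.8, 190.2, 137.9]
ee_rot: [-0.0, 0.388, 0.922, -0.0]
force: [0.0, 2.4, 2.3]
grip_width: 0.283
grip_force: 1.1
```

```bash
python3 - <<'E'
from h import *
pin("side")
E
```

```text
side pin top z 105.6 xy [586.7 124.3] 34 knob 30 [530.1 183.8] [526.6 178.8  97.6]
```

Emit:
step_arm([
  {"offset":[0,-0.073,0],"rot":[0,0,-1],"gripper":2.4},
  {"offset":[-0.003,-0.147,0],"rot":[0,0,-2],"gripper":2.4},
  {"offset":[-0.005,-0.183,0],"rot":[0,0,-2.5],"gripper":2.4},
])

```text
time_s: 12.8
eef_pos: [532.6, 188.9, 137.9]
ee_rot: [-0.0, 0.367, 0.93, -0.0]
force: [1.0, 2.9, 1.0]
grip_width: 0.28
grip_force: 1.5
```

```bash
python3 - <<'E'
from h import *
pin("side")
E
```

```text
side pin top z 106.7 xy [587.5 126.4] 32 knob 22 [534.6 186.2] [521.3 176.4  96.8]
```

Emit:
step_arm([
  {"offset":[0,-0.073,0],"rot":[0,0,-1],"gripper":2.4},
  {"offset":[-0.003,-0.147,0],"rot":[0,0,-2],"gripper":2.4},
  {"offset":[-0.006,-0.22,0],"rot":[0,0,-3],"gripper":2.4},
  {"offset":[-0.01,-0.293,0],"rot":[0,0,-4],"gripper":2.4},
  {"offset":[-0.01,-0.293,0],"rot":[0,0,-4],"gripper":2.4},
])

```text
time_s: 13.35
eef_pos: [530.5, 186.7, 137.8]
ee_rot: [-0.0, 0.335, 0.942, -0.0]
force: [-0.4, 2.8, 1.2]
grip_width: 0.282
grip_force: 1.1
```

```bash
python3 - <<'E'
from h import *
pin("side")
E
```

```text
side pin top z 105.8 xy [589.7 126.8] 32 knob 26 [527.  180.3] [517.2 171.6  98.1]
```

Emit:
step_arm([
  {"offset":[0,-0.073,0],"rot":[0,0,-1],"gripper":2.4},
  {"offset":[-0.003,-0.147,0],"rot":[0,0,-2],"gripper":2.4},
  {"offset":[-0.006,-0.22,0],"rot":[0,0,-3],"gripper":2.4},
  {"offset":[-0.01,-0.293,0],"rot":[0,0,-4],"gripper":2.4},
  {"offset":[-0.01,-0.293,0],"rot":[0,0,-4],"gripper":2.4},
])

```text
time_s: 13.9
eef_pos: [528.7, 184.4, 137.8]
ee_rot: [-0.0, 0.301, 0.953, -0.0]
force: [-0.2, 4.1, -0.1]
grip_width: 0.281
grip_force: 1.2
```

```bash
python3 - <<'E'
from h import *
pin("side")
E
```

```text
side pin top z 106.2 xy [593.1 129.6] 29 knob 22 [525.6 178.7] [514.4 166.2  97.9]
```

Emit:
step_arm([
  {"offset":[0,-0.073,0],"rot":[0,0,-1],"gripper":2.4},
  {"offset":[-0.003,-0.147,0],"rot":[0,0,-2],"gripper":2.4},
  {"offset":[-0.006,-0.22,0],"rot":[0,0,-3],"gripper":2.4},
  {"offset":[-0.01,-0.293,0],"rot":[0,0,-4],"gripper":2.4},
  {"offset":[-0.01,-0.293,0],"rot":[0,0,-4],"gripper":2.4},
])

```text
time_s: 14.45
eef_pos: [527.2, 181.9, 137.8]
ee_rot: [-0.0, 0.268, 0.963, -0.0]
force: [-0.4, 3.3, 0.8]
grip_width: 0.277
grip_force: 1.2
```

```bash
python3 - <<'E'
from h import *
pin("side");rep()
E
```

```text
side pin top z 106.2 xy [593.1 132.4] 31 knob 19 [529.1 172.5] [513.9 161.7  96.9]
t 14.55 tcp ang 150.16 r 41.92 z 137.9 yaw_x 148.86 F [-1.1  1.7 -0.7] tq [0.46 0.06 0.01] 0.28 1.0093740373849869
```

Emit:
step_arm([
  {"offset":[0,-0.073,0],"rot":[0,0,-1],"gripper":2.4},
  {"offset":[-0.003,-0.147,0],"rot":[0,0,-2],"gripper":2.4},
  {"offset":[-0.006,-0.22,0],"rot":[0,0,-3],"gripper":2.4},
  {"offset":[-0.01,-0.293,0],"rot":[0,0,-4],"gripper":2.4},
  {"offset":[-0.01,-0.293,0],"rot":[0,0,-4],"gripper":2.4},
])

```text
time_s: 15.05
eef_pos: [525.8, 179.3, 137.9]
ee_rot: [-0.0, 0.234, 0.972, -0.0]
force: [-1.9, 3.2, -0.4]
grip_width: 0.279
grip_force: 1.1
```

```bash
python3 - <<'E'
from h import *
pin("side")
E
```

```text
side pin top z 105.6 xy [596.5 136. ] 29 knob 20 [515.4 158.8] [514.8 158.6  97. ]
```

Emit:
step_arm([
  {"offset":[0,-0.073,0],"rot":[0,0,-1],"gripper":2.4},
  {"offset":[-0.003,-0.147,0],"rot":[0,0,-2],"gripper":2.4},
  {"offset":[-0.006,-0.22,0],"rot":[0,0,-3],"gripper":2.4},
  {"offset":[-0.01,-0.293,0],"rot":[0,0,-4],"gripper":2.4},
  {"offset":[-0.01,-0.293,0],"rot":[0,0,-4],"gripper":2.4},
])

```text
time_s: 15.6
eef_pos: [524.5, 176.6, 137.9]
ee_rot: [-0.0, 0.2, 0.98, -0.0]
force: [-1.5, 3.5, -0.5]
grip_width: 0.278
grip_force: 1.1
```

```bash
python3 - <<'E'
from h import *
pin("side")
E
```

```text
side pin top z 106.0 xy [597.6 137.9] 30 knob 18 [512.5 159.7] [514.  155.7  95.8]
```

Emit:
step_arm([
  {"offset":[0,-0.073,0],"rot":[0,0,-1],"gripper":2.4},
  {"offset":[-0.003,-0.147,0],"rot":[0,0,-2],"gripper":2.4},
  {"offset":[-0.006,-0.22,0],"rot":[0,0,-3],"gripper":2.4},
  {"offset":[-0.01,-0.293,0],"rot":[0,0,-4],"gripper":2.4},
  {"offset":[-0.01,-0.293,0],"rot":[0,0,-4],"gripper":2.4},
])

```text
time_s: 16.15
eef_pos: [523.5, 173.9, 137.9]
ee_rot: [-0.0, 0.166, 0.986, -0.0]
force: [0.2, 2.1, -0.3]
grip_width: 0.279
grip_force: 1.2
```

```bash
python3 - <<'E'
from h import *
pin("side")
E
```

```text
side pin top z 106.7 xy [597.4 141. ] 32 knob 15 [514. 153.] [513.9 149.9  97.6]
```

Emit:
step_arm([
  {"offset":[0,-0.073,0],"rot":[0,0,-1],"gripper":2.4},
  {"offset":[-0.003,-0.147,0],"rot":[0,0,-2],"gripper":2.4},
  {"offset":[-0.006,-0.22,0],"rot":[0,0,-3],"gripper":2.4},
  {"offset":[-0.01,-0.293,0],"rot":[0,0,-4],"gripper":2.4},
  {"offset":[-0.01,-0.293,0],"rot":[0,0,-4],"gripper":2.4},
])

```text
time_s: 16.7
eef_pos: [522.7, 171.1, 137.9]
ee_rot: [-0.0, 0.131, 0.991, -0.0]
force: [-1.3, 3.5, -0.5]
grip_width: 0.282
grip_force: 1.2
```

```bash
python3 - <<'E'
from h import *
pin("side")
E
```

```text
side pin top z 107.0 xy [598.5 143.7] 26 knob 23 [518.3 165.9] [515.4 150.2  96.6]
```

Emit:
step_arm([
  {"offset":[0,-0.073,0],"rot":[0,0,-1],"gripper":2.4},
  {"offset":[-0.003,-0.147,0],"rot":[0,0,-2],"gripper":2.4},
  {"offset":[-0.006,-0.22,0],"rot":[0,0,-3],"gripper":2.4},
  {"offset":[-0.01,-0.293,0],"rot":[0,0,-4],"gripper":2.4},
  {"offset":[-0.01,-0.293,0],"rot":[0,0,-4],"gripper":2.4},
])

```text
time_s: 17.25
eef_pos: [522.0, 168.2, 137.9]
ee_rot: [-0.0, 0.097, 0.995, -0.0]
force: [-1.6, 3.0, -0.4]
grip_width: 0.278
grip_force: 1.1
```

```bash
python3 - <<'E'
from h import *
pin("side")
E
```

```text
side pin top z 106.4 xy [601.  144.9] 29 knob 24 [514.9 164.4] [514.8 146.1  96.7]
```

Emit:
step_arm([
  {"offset":[0,-0.073,0],"rot":[0,0,-1],"gripper":2.4},
  {"offset":[-0.003,-0.147,0],"rot":[0,0,-2],"gripper":2.4},
  {"offset":[-0.006,-0.22,0],"rot":[0,0,-3],"gripper":2.4},
  {"offset":[-0.01,-0.293,0],"rot":[0,0,-4],"gripper":2.4},
  {"offset":[-0.01,-0.293,0],"rot":[0,0,-4],"gripper":2.4},
])

```text
time_s: 17.8
eef_pos: [521.5, 165.3, 137.9]
ee_rot: [-0.0, 0.062, 0.998, -0.0]
force: [-2.2, 3.0, -0.9]
grip_width: 0.282
grip_force: 1.2
```

```bash
python3 - <<'E'
from h import *
pin("side")
E
```

```text
side pin top z 105.8 xy [601.4 147.4] 32 knob 30 [518.2 158.5] [513.4 148.3  96.1]
```

Emit:
step_arm([
  {"offset":[0,-0.073,0],"rot":[0,0,-1],"gripper":2.4},
  {"offset":[-0.003,-0.147,0],"rot":[0,0,-2],"gripper":2.4},
  {"offset":[-0.006,-0.22,0],"rot":[0,0,-3],"gripper":2.4},
  {"offset":[-0.01,-0.293,0],"rot":[0,0,-4],"gripper":2.4},
  {"offset":[-0.01,-0.293,0],"rot":[0,0,-4],"gripper":2.4},
])

```text
time_s: 18.35
eef_pos: [521.3, 162.4, 137.9]
ee_rot: [-0.0, 0.027, 1.0, -0.0]
force: [-2.1, 2.9, 0.1]
grip_width: 0.284
grip_force: 1.1
```

```bash
python3 - <<'E'
from h import *
pin("side")
E
```

```text
side pin top z 107.0 xy [600.7 151.8] 30 knob 35 [517.5 159.9] [513.4 156.   97.2]
```

Emit:
step_arm([
  {"offset":[0,-0.073,0],"rot":[0,0,-1],"gripper":2.4},
  {"offset":[-0.003,-0.147,0],"rot":[0,0,-2],"gripper":2.4},
  {"offset":[-0.006,-0.22,0],"rot":[0,0,-3],"gripper":2.4},
  {"offset":[-0.01,-0.293,0],"rot":[0,0,-4],"gripper":2.4},
  {"offset":[-0.01,-0.293,0],"rot":[0,0,-4],"gripper":2.4},
])

```text
time_s: 18.9
eef_pos: [521.2, 159.5, 137.9]
ee_rot: [-0.0, -0.008, 1.0, -0.0]
force: [-2.0, 2.8, -0.2]
grip_width: 0.284
grip_force: 1.1
```

```bash
python3 - <<'E'
from h import *
pin("side")
E
```

```text
side pin top z 105.8 xy [601.8 153.9] 31 knob 40 [514.1 154.2] [513.2 149.   97.8]
```

Emit:
step_arm([
  {"offset":[0,-0.073,0],"rot":[0,0,-1],"gripper":2.4},
  {"offset":[-0.003,-0.147,0],"rot":[0,0,-2],"gripper":2.4},
  {"offset":[-0.006,-0.22,0],"rot":[0,0,-3],"gripper":2.4},
  {"offset":[-0.01,-0.293,0],"rot":[0,0,-4],"gripper":2.4},
  {"offset":[-0.01,-0.293,0],"rot":[0,0,-4],"gripper":2.4},
])

```text
time_s: 19.45
eef_pos: [521.3, 156.5, 137.9]
ee_rot: [-0.0, -0.043, 0.999, -0.0]
force: [-2.4, 1.6, 0.2]
grip_width: 0.282
grip_force: 1.1
```

```bash
python3 - <<'E'
from h import *
pin("side")
E
```

```text
side pin top z 106.3 xy [600.2 156.6] 32 knob 52 [518.  149.8] [514.2 151.8  97.5]
```

Emit:
step_arm([
  {"offset":[0,-0.073,0],"rot":[0,0,-1],"gripper":2.4},
  {"offset":[-0.003,-0.147,0],"rot":[0,0,-2],"gripper":2.4},
  {"offset":[-0.006,-0.22,0],"rot":[0,0,-3],"gripper":2.4},
  {"offset":[-0.01,-0.293,0],"rot":[0,0,-4],"gripper":2.4},
  {"offset":[-0.01,-0.293,0],"rot":[0,0,-4],"gripper":2.4},
])

```text
time_s: 20.0
eef_pos: [521.7, 153.6, 137.9]
ee_rot: [-0.0, -0.078, 0.997, -0.0]
force: [-1.8, 2.7, -0.3]
grip_width: 0.284
grip_force: 1.2
```

```bash
python3 - <<'E'
from h import *
pin("side")
E
```

```text
side pin top z 106.6 xy [600.  164.8] 31 knob 45 [518.8 150.2] [515.7 153.   97.6]
```

Emit:
step_arm([
  {"offset":[0,-0.073,0],"rot":[0,0,-1],"gripper":2.4},
  {"offset":[-0.003,-0.147,0],"rot":[0,0,-2],"gripper":2.4},
  {"offset":[-0.006,-0.22,0],"rot":[0,0,-3],"gripper":2.4},
  {"offset":[-0.01,-0.293,0],"rot":[0,0,-4],"gripper":2.4},
  {"offset":[-0.01,-0.293,0],"rot":[0,0,-4],"gripper":2.4},
])

```text
time_s: 20.55
eef_pos: [522.3, 150.7, 137.9]
ee_rot: [-0.0, -0.112, 0.994, -0.0]
force: [-2.1, 0.7, -0.6]
grip_width: 0.279
grip_force: 0.8
```

```bash
python3 - <<'E'
from h import *
pin("side")
E
```

```text
side pin top z 104.5 xy [600.3 169.5] 33 knob 53 [549.2 157.8] [516.6 155.5  98.2]
```

```bash
python3 - <<'E'
from h import *
for i in range(3):pin("side")
rep()
E
```

```text
side pin top z 105.3 xy [599.7 168.8] 31 knob 52 [552.1 153.2] [516.4 155.7  98.7]
side pin top z 104.4 xy [600.8 169.5] 32 knob 51 [554.5 152.9] [517.4 151.5  98. ]
side pin top z 104.1 xy [600.8 169.3] 32 knob 51 [549.9 155.3] [517.4 153.1  98.4]
t 20.8 tcp ang -166.02 r 42.37 z 138.0 yaw_x 192.86 F [-0.6  0.6 -0.7] tq [0.14 0.13 0.02] 0.279 0.4278375953435898
```

Emit:
step_arm([
  {"offset":[0,-0.037,0],"rot":[0,0,-0.5],"gripper":2.4},
  {"offset":[0,-0.073,0],"rot":[0,0,-1],"gripper":2.4},
  {"offset":[-0.001,-0.11,0],"rot":[0,0,-1.5],"gripper":2.4},
  {"offset":[-0.001,-0.11,0],"rot":[0,0,-1.5],"gripper":2.4},
])

```text
time_s: 21.2
eef_pos: [522.7, 149.8, 138.0]
ee_rot: [0.0, -0.125, 0.992, -0.0]
force: [0.7, 1.4, -1.2]
grip_width: 0.28
grip_force: 0.7
```

```bash
python3 - <<'E'
from h import *
for i in range(2):pin("side")
rep()
E
```

```text
side pin top z 104.6 xy [600.8 169.2] 29 knob 54 [518.4 146.2] [517.1 154.1  98.2]
side pin top z 105.0 xy [600.3 170.2] 28 knob 58 [518.3 145.2] [519.3 151.9  97.6]
t 21.35 tcp ang -164.68 r 42.42 z 138.0 yaw_x 194.36 F [ 0.2  1.4 -0.8] tq [ 0.24 -0.11 -0.03] 0.28 0.6274016574025154
```

Emit:
step_arm([
  {"offset":[0,-0.037,0],"rot":[0,0,-0.5],"gripper":2.4},
  {"offset":[0,-0.073,0],"rot":[0,0,-1],"gripper":2.4},
  {"offset":[-0.001,-0.11,0],"rot":[0,0,-1.5],"gripper":2.4},
  {"offset":[-0.001,-0.11,0],"rot":[0,0,-1.5],"gripper":2.4},
])

```text
time_s: 21.75
eef_pos: [522.9, 148.7, 138.0]
ee_rot: [0.0, -0.138, 0.99, -0.0]
force: [0.1, 2.0, -0.2]
grip_width: 0.277
grip_force: 0.5
```

```bash
python3 - <<'E'
from h import *
for i in range(2):pin("side")
rep()
E
```

```text
side pin top z 102.0 xy [601.8 165.7] 26 knob 63 [520.2 148.6] [517.7 151.2  97.8]
side pin top z 101.0 xy [604.7 166.4] 30 knob 64 [520.8 148.9] [517.2 150.9  98.1]
t 21.9 tcp ang -163.21 r 42.6 z 138.0 yaw_x 195.86 F [-0.3  1.4  0.1] tq [ 0.07 -0.02  0.06] 0.285 0.26696154847741127
```

The pin has dropped: its top is now at 101 mm. I'll stop turning, open, and rise to look.

Emit:
step_arm([
  {"offset":[0,0.1,0],"rot":[0,0,0],"gripper":4.2},
  {"offset":[0,0.1,0],"rot":[0,0,0],"gripper":4.2},
  {"offset":[0,0.1,0],"rot":[0,0,0],"gripper":4.2},
  {"offset":[0,0.1,-3],"rot":[0,0,0],"gripper":4.2},
  {"offset":[0,0.1,-7],"rot":[0,0,0],"gripper":4.2},
  {"offset":[0,0.1,-11],"rot":[0,0,8.5],"gripper":4.2},
  {"offset":[-2,0.1,-13],"rot":[0,0,17],"gripper":4.2},
  {"offset":[-5,0.1,-13],"rot":[0,0,17],"gripper":4.2},
  {"offset":[-8.4,0.1,-13],"rot":[0,0,17],"gripper":2},
  {"offset":[-8.4,0.1,-13],"rot":[0,0,17],"gripper":0},
  {"offset":[-8.4,0.1,-13],"rot":[0,0,17],"gripper":0},
  {"offset":[-8.4,0.1,-13],"rot":[0,0,17],"gripper":0},
])

```text
time_s: 23.1
eef_pos: [602.8, 172.6, 268.0]
ee_rot: [-0.0, 0.01, 1.0, -0.0]
force: [-0.1, -0.2, 0.0]
grip_width: -0.003
grip_force: 0.0
```

```bash
python3 - <<'E'
from h import *
for i in range(3): pin("wrist")
s=sense();print(s["eef_pos"],s["ee_rot"],s["grip_width"],s["joints"].round(2))
c,P=cloud("wrist"); cv2.imwrite("pics/w7.png",c[:,:,::-1]); np.savez("w7.npz",c=c,P=P)
E
```

```text
wrist pin top z 101.2 xy [603.5 170.1] 963 knob 874 [522.1 152.2] [521.9 152.4  98. ]
wrist pin top z 101.1 xy [603.4 170.2] 969 knob 875 [522.1 152.2] [521.9 152.4  98. ]
wrist pin top z 101.2 xy [603.3 170.2] 969 knob 872 [521.9 152.2] [521.8 152.4  98. ]
[602.90016925 172.53049573 268.37861128] [ 1.58067530e-04  9.98968583e-03  9.99950089e-01 -5.66225133e-06] 0.0008576818901575374 [ 0.09  0.57  1.21 -0.    1.36 -1.46]
```

View pics/w7.png

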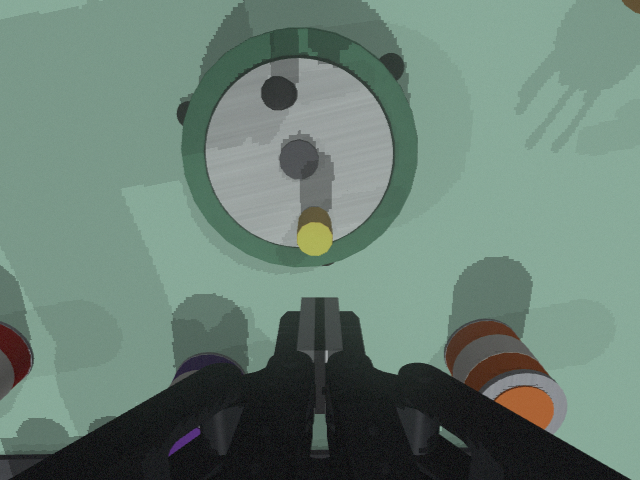

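The wrist view shows the pin head at (315,239), upright and dropped (top at 101.2 mm), with the knob opposite at (279,93). The fingers are closed, so I can press from above.

Emit:
step_arm([
  {"offset":[-0.06,-0.23,3],"rot":[0,0,0],"gripper":0},
  {"offset":[-0.06,-0.23,6],"rot":[0,0,0],"gripper":0},
  {"offset":[-0.06,-0.23,8.2],"rot":[0,0,0],"gripper":0},
  {"offset":[-0.06,-0.23,8.7],"rot":[0,0,0],"gripper":0},
  {"offset":[-0.06,-0.23,8.7],"rot":[0,0,0],"gripper":0},
  {"offset":[-0.06,-0.23,8.7],"rot":[0,0,0],"gripper":0},
])

```text
time_s: 23.9
eef_pos: [604.4, 170.4, 182.5]
ee_rot: [0.001, 0.01, 1.0, 0.0]
force: [-0.0, 0.4, 0.9]
grip_width: 0.004
grip_force: 0.0
```

Emit:
step_arm([
  {"offset":[0,0,0.2],"rot":[0,0,0],"gripper":0},
  {"offset":[0,0,0.4],"rot":[0,0,0],"gripper":0},
  {"offset":[0,0,0.6],"rot":[0,0,0],"gripper":0},
  {"offset":[0,0,0.7],"rot":[0,0,0],"gripper":0},
  {"offset":[0,0,0.8],"rot":[0,0,0],"gripper":0},
  {"offset":[0,0,0.9],"rot":[0,0,0],"gripper":0},
  {"offset":[0,0,1.0],"rot":[0,0,0],"gripper":0},
  {"offset":[0,0,1.0],"rot":[0,0,0],"gripper":0},
])

```text
time_s: 24.7
eef_pos: [604.3, 170.4, 171.8]
ee_rot: [0.001, 0.01, 1.0, 0.0]
force: [-0.2, 0.1, 5.7]
grip_width: 0.001
grip_force: 2.6
```

Emit:
step_arm([
  {"offset":[0,0,0.1],"rot":[0,0,0],"gripper":0},
  {"offset":[0,0,0.2],"rot":[0,0,0],"gripper":0},
  {"offset":[0,0,0.3],"rot":[0,0,0],"gripper":0},
  {"offset":[0,0,0.3],"rot":[0,0,0],"gripper":0},
])

```text
time_s: 25.1
eef_pos: [604.3, 170.4, 168.9]
ee_rot: [0.001, 0.01, 1.0, 0.0]
force: [-0.4, -0.5, 6.3]
grip_width: -0.006
grip_force: 2.6
```

Plug is sliding at about 6 to 7 N. About 6 mm remain.

Emit:
step_arm([
  {"offset":[0,0,0.1],"rot":[0,0,0],"gripper":0},
  {"offset":[0,0,0.2],"rot":[0,0,0],"gripper":0},
  {"offset":[0,0,0.3],"rot":[0,0,0],"gripper":0},
  {"offset":[0,0,0.4],"rot":[0,0,0],"gripper":0},
  {"offset":[0,0,0.4],"rot":[0,0,0],"gripper":0},
])

```text
time_s: 25.6
eef_pos: [604.3, 170.4, 164.9]
ee_rot: [0.001, 0.01, 1.0, 0.0]
force: [0.0, 0.7, 4.4]
grip_width: 0.001
grip_force: 2.6
```

Emit:
step_arm([
  {"offset":[0,0,0.05],"rot":[0,0,0],"gripper":0},
  {"offset":[0,0,0.1],"rot":[0,0,0],"gripper":0},
  {"offset":[0,0,0.1],"rot":[0,0,0],"gripper":0},
])

```text
time_s: 25.9
eef_pos: [604.4, 170.4, 164.0]
ee_rot: [0.001, 0.01, 1.0, 0.0]
force: [-0.5, -0.0, 4.9]
grip_width: 0.002
grip_force: 2.9
```

Emit:
step_arm([
  {"offset":[0,0,0.05],"rot":[0,0,0],"gripper":0},
  {"offset":[0,0,0.1],"rot":[0,0,0],"gripper":0},
  {"offset":[0,0,0.1],"rot":[0,0,0],"gripper":0},
])

```text
time_s: 26.2
eef_pos: [604.4, 170.4, 163.0]
ee_rot: [0.001, 0.01, 1.0, 0.0]
force: [-0.3, -0.2, 5.9]
grip_width: 0.005
grip_force: 2.9
```

Emit:
step_arm([
  {"offset":[0,0,0.05],"rot":[0,0,0],"gripper":0},
  {"offset":[0,0,0.05],"rot":[0,0,0],"gripper":0},
])

```text
time_s: 26.4
eef_pos: [604.5, 170.4, 162.8]
ee_rot: [0.001, 0.01, 1.0, 0.0]
force: [-1.0, -0.4, 8.1]
grip_width: 0.002
grip_force: 3.9
```

```bash
python3 - <<'E'
from h import *
rep(); pin("wrist")
E
```

```text
t 26.45 tcp ang 12.92 r 41.92 z 162.8 yaw_x 178.87 F [-0.8 -0.1  7.9] tq [-0.1   0.17 -0.03] -0.001 3.886962524265982
wrist pin top z 89.9 xy [595.7 169.6] 493 knob 3391 [556.2 167.1] [523.1 153.7  98.1]
```

Head top is at 89.9 mm and the force has risen to 8 N, so the pin is seated. Now I'll back off and check.

Emit:
step_arm([
  {"offset":[0,0,-0.5],"rot":[0,0,0],"gripper":0},
  {"offset":[0,0,-2],"rot":[0,0,0],"gripper":0},
  {"offset":[0,0,-5],"rot":[0,0,0],"gripper":0},
  {"offset":[0,0,-9],"rot":[0,0,0],"gripper":0},
  {"offset":[0,0,-10],"rot":[0,0,0],"gripper":0},
  {"offset":[0,0,-10],"rot":[0,0,0],"gripper":0},
  {"offset":[0,0,-10],"rot":[0,0,0],"gripper":0},
])

```text
time_s: 27.2
eef_pos: [603.5, 170.3, 260.1]
ee_rot: [-0.001, 0.01, 1.0, -0.0]
force: [-0.1, -0.5, 0.1]
grip_width: -0.006
grip_force: 0.0
```

```bash
python3 - <<'E'
from h import *
for i in range(3): pin("wrist")
print(sense()["eef_pos"],sense()["force"])
E
```

```text
wrist pin top z 90.4 xy [603.5 170.2] 958 knob 939 [521.9 152.2] [521.8 152.4  98. ]
wrist pin top z 90.5 xy [603.6 170.1] 958 knob 948 [521.8 152.2] [521.8 152.4  98. ]
wrist pin top z 90.5 xy [603.6 170. ] 949 knob 946 [521.9 152.2] [521.8 152.4  98.1]
[603.58326806 170.31889401 259.83681113] [ 0.49178498 -0.48394168  0.15450335]
```

```bash
python3 -c "
from rig import *
print(finish_job())"
```

```text
the job is handed in; nothing more can be done
None
```

The yellow pin is pressed home through the disc and into the hidden hole (head top at 90.5 mm, against 90 mm when fully home). The gripper is clear and the job is handed in, though it returned no verdict.

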